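Set a bearing cap against its thrust spacer

ROBOT

A 7-joint arm with a two-finger parallel gripper is mounted at the origin on the work surface. World frame = base frame: x ahead of the robot, y to its left, z up, the work surface at z = 0. Lengths are in m, angles in rad, forces in N, time in s.
With the tool pointing down it reaches from about 0.375 to 0.925 m from the base axis. Payload 3.1 kg.
Tool frame: the origin (TCP) lies at the very end of the fingers, on their centre line; the grasp point (between the pads) lies 19 mm behind it; z points along the fingers, y is the line along which they close (so a half turn about z gives the same grasp; the last joint's range is limited). The gripper opens to 85 mm and grips with 20 to 120 N. Pads are 22 mm wide; open, the fingers measure 114 mm over their backs; the gripper's body (76 mm by 85 mm) begins 54 mm behind the grasp point. The pads swing forward as they close: fully open they stand 13 mm farther back than shut.
Start: joints at [1.213, 0.383, 0.044, 1.598, -0.018, 1.161, -0.05], TCP at [0.167, -0.628, 0.231] pointing down, gripper open.
Joint ranges: [-2.61, 2.61], [-0.41, 2.15], [-1.48, 1.57], [0, 2.5], [-1.57, 4.71], [0.05, 1.97], [-2.85, 2.85]. Speed limits (rad/s): [2.79, 2.79, 3.14, 3.14, 3.14, 3.14, 3.14].

INTERFACE

Orientations are given as [roll, pitch, yaw] about the fixed x, y, z axes, in that order (R = Rz(yaw) Ry(pitch) Rx(roll)).
In Python, from workcell import env gives the robot as it stands.
- The arm moves only by the tool jog_arm, never from a script. Its argument "targets" is one flat list of numbers, 7 for each row, row after row: the closure, from -1 (fully open) to 1 (shut), then the shift along the tool's x, y, z normalised to -1 to 1, where 1 is 60 mm, then the turn, a rotation vector about the tool's x, y, z normalised to -1 to 1, where 1 is 8 degrees. A call has 1 to 10 rows; each row shifts and turns the commanded pose from where the row before left it, along the tool's axes as they then stand; what a row does not reach is not made up. A row lasts 1/8 s, in which the tool goes at most 62.5 mm and 10.7 degrees, less where a joint would pass 70% of its speed; a pose out of reach is approached as far as the arm can. A call with a number of a shift or a turn outside -1 to 1 is refused whole. A call with a gripper value outside its range is refused whole. The fingers move at their own pace and stop on an object; the grip force is fixed at half the most. Time passes only in rows, so rows that do not move let the fingers close. It gives the time, the measured TCP pose, the force, the opening and the grip force at its end, in the units of the state.
- env.sense(): the state, without advancing time (a new reading comes with each control period).
- env.grab_frame(name): name is "scene" or "top" or "wrist"; returns (picture, depth): 384x512x3 uint8, red, green, blue; 384x512 float32, m along the optical axis (not along the pixel's ray), 0 where there is no reading.
- env.calibration(name): a dict with "intrinsics" (3x3 intrinsics, pixels), "extrinsics" (4x4, takes a point from world to camera coordinates); the wrist camera has in their place "mount" (4x4, takes a point from camera to tool coordinates, whose origin is the TCP and whose axes are the flange's). Camera axes: x right, y up, looking along -z (the intrinsics and any distortion apply to the point x, -y, -z); pixel columns grow to the right and rows downward; lengths in m; the calibration is good to about 2 mm. A picture is of the moment at which its call begins: read the wrist's pose just before it. calibration takes no time and is no camera call.
- env.finish_job(): hands the job in; it is judged then, once.
The state is a dict: "clock": time; "joint_positions": joint angles; "qvel": joint speeds; "effort": joint torques, N m; "eef_pos": TCP position; "tool_rot": TCP orientation; "contact_force": force on the tool from outside, world axes, zero at the start; "wrist_torque": the same for the moment, N m; "finger_gap": finger opening in m; "finger_force": force on a finger pad.
Only numpy, scipy, OpenCV 4.12 (cv2) and the standard library are available. Lean on these libraries where they do the work, as an engineer would, in place of code of your own. Each camera call takes 0.05 s, during which the arm holds its last target. There are 200 camera calls.

TASK

Take the steel spacer from its stand and slide it, upright and right down to the bed, into the middle of the only gap between a bearing cap and its stop that is wide enough for it, and let go of it. Then push that cap along its slide until the spacer is squeezed flush between cap and stop, and finish while holding the cap firmly pressed there with the fingers (10 to 20 N), not touching the spacer. Leave the other two caps and everything else on the bench as they are.

Things in the scene. Friction and masses are not known exactly. Their poses are not given: they have to be found in the camera images.
- jig_a: One of three alike setting jigs fixed to the bench in a row, in random order. Aluminium bed 110 x 120 x 10 mm (x, y, z); origin at the centre of its underside, on the bench, z up. Along the jig's own y axis stand, on the bed, a fixed stop (at +y) and a bearing cap on a slide (towards -y), with a gap between them that is open at top, front and back. The bed surface, the floor of the gap, is at z = 10 mm; the tops of stop and cap at z = 54 mm.
- stop_a: Fixed grey stop of jig_a: upright block 90 x 16 x 44 mm (jig x, y, z); origin at the centre of its underside. Its flat face to the gap is at y = +35 mm in the jig's frame.
- cap_a (a joint): Slide of cap_a along the jig's y axis, in m: its value is the width of the gap between the cap's face and the stop's face (0 closed, 0.030 fully open; grows as the cap moves to the jig's -y). It stays where it is left and takes about 2 N to move.
- cap_a_top (a point): Middle of the top of cap_a, the dark steel bearing cap on the slide of jig_a; axes as the jig's. The cap is an arch 90 x 36 x 44 mm (jig x, y, z) standing on the bed, its top at z = 54 mm above the bench. Its crown (within 25 mm of the middle along x) is solid from this point down to 14 mm below it. On the top, 35 mm either side of the middle along x, is a bolt head of 18 mm diameter, 10 mm high. The side away from the stop is a free flat face 18 mm to -y of this point.
- jig_b: One of three alike setting jigs fixed to the bench in a row, in random order. Aluminium bed 110 x 120 x 10 mm (x, y, z); origin at the centre of its underside, on the bench, z up. Along the jig's own y axis stand, on the bed, a fixed stop (at +y) and a bearing cap on a slide (towards -y), with a gap between them that is open at top, front and back. The bed surface, the floor of the gap, is at z = 10 mm; the tops of stop and cap at z = 54 mm.
- stop_b: Fixed grey stop of jig_b: upright block 90 x 16 x 44 mm (jig x, y, z); origin at the centre of its underside. Its flat face to the gap is at y = +35 mm in the jig's frame.
- cap_b (a joint): Slide of cap_b along the jig's y axis, in m: its value is the width of the gap between the cap's face and the stop's face (0 closed, 0.030 fully open; grows as the cap moves to the jig's -y). It stays where it is left and takes about 2 N to move.
- cap_b_top (a point): Middle of the top of cap_b, the dark steel bearing cap on the slide of jig_b; axes as the jig's. The cap is an arch 90 x 36 x 44 mm (jig x, y, z) standing on the bed, its top at z = 54 mm above the bench. Its crown (within 25 mm of the middle along x) is solid from this point down to 14 mm below it. On the top, 35 mm either side of the middle along x, is a bolt head of 18 mm diameter, 10 mm high. The side away from the stop is a free flat face 18 mm to -y of this point.
- jig_c: One of three alike setting jigs fixed to the bench in a row, in random order. Aluminium bed 110 x 120 x 10 mm (x, y, z); origin at the centre of its underside, on the bench, z up. Along the jig's own y axis stand, on the bed, a fixed stop (at +y) and a bearing cap on a slide (towards -y), with a gap between them that is open at top, front and back. The bed surface, the floor of the gap, is at z = 10 mm; the tops of stop and cap at z = 54 mm.
- stop_c: Fixed grey stop of jig_c: upright block 90 x 16 x 44 mm (jig x, y, z); origin at the centre of its underside. Its flat face to the gap is at y = +35 mm in the jig's frame.
- cap_c (a joint): Slide of cap_c along the jig's y axis, in m: its value is the width of the gap between the cap's face and the stop's face (0 closed, 0.030 fully open; grows as the cap moves to the jig's -y). It stays where it is left and takes about 2 N to move.
- cap_c_top (a point): Middle of the top of cap_c, the dark steel bearing cap on the slide of jig_c; axes as the jig's. The cap is an arch 90 x 36 x 44 mm (jig x, y, z) standing on the bed, its top at z = 54 mm above the bench. Its crown (within 25 mm of the middle along x) is solid from this point down to 14 mm below it. On the top, 35 mm either side of the middle along x, is a bolt head of 18 mm diameter, 10 mm high. The side away from the stop is a free flat face 18 mm to -y of this point.
- spacer: Loose plain steel spacer, 0.17 to 0.35 kg: an upright plate 60 x 16 x 44 mm (x, y, z; 16 mm is the thickness that goes in the gap) with a grip tab 26 x 16 mm rising from its middle to 82 mm above the underside. Origin at the centre of its underside, z up the tab; the same turned half round. Starts upright in the stand, underside 6 mm above the bench.
- stand: Fixed wooden stand 80 x 40 x 22 mm with a slot 64 x 20 mm, 16 mm deep, in which the spacer stands; origin at the centre of its underside, slot along its x axis.
- torque_wrench: bystander: torque wrench with grey handle, 340 mm long, lying beyond the jigs; origin on the bench under the shaft
- carton: bystander: white parts carton 70 x 150 x 45 mm; origin at the centre of its underside
- socket_a: bystander: steel socket standing on end, 26 mm diameter, 50 mm high; origin at the centre of its underside
- socket_b: bystander: steel socket standing on end, 20 mm diameter, 50 mm high; origin at the centre of its underside
- shell_a: bystander: bearing half shell standing as an arch, 60 mm across, 22 mm wide, 30 mm high; origin on the bench under its middle
- shell_b: bystander: a second such half shell
- spray_can: bystander: white spray can, 60 mm diameter, 180 mm high; origin at the centre of its underside
Mind the look-alikes: they are no part of the job. What is shaped like the jig_b but blue or green is not meant.

How it is judged:
On the way:
1. the spacer stands in the wide gap, down on the bed, and the fingers have let it go (z of spacer in the frame of jig_b between 0.007 and 0.013 m and x of spacer in the frame of jig_b between -0.015 and 0.015 m and y of spacer in the frame of jig_b between 0.01 and 0.03 m and angle between spacer's own z axis and vertical below 0.15 rad and contact force between the fingers and spacer below 0.5 N), for 0.2 s.
At the end, for the whole second after the job is handed in: Spacer on the bed in the wide gap, within 15 mm of the middle, upright and parallel within 0.04 rad, gap closed to 14.5-17.2 mm; cap on spacer and spacer on stop over 5 N; fingers on the cap over 4 N through the last second, not on the spacer (all of step 1 and angle between the y axis of spacer and the y axis of jig_b, either way round below 0.04 rad and angle between spacer's own z axis and vertical below 0.04 rad and value of joint cap_b between 0.0145 and 0.0172 m and contact force between cap_b and spacer above 5 N and contact force between spacer and stop_b above 5 N and contact force between the fingers and cap_b above 4 N and linear speed of spacer below 0.01 m/s); the arm keeps its last pose, push and grip.
It fails at once if another cap is shifted by more than 4 mm (distance of any of cap_a_top, cap_c_top from where it was at the start of the episode above 0.004 m).
It fails at once if a bystander is moved by more than 25 mm (distance of any of torque_wrench, carton, socket_a, socket_b, shell_a, shell_b, spray_can from where it was at the start of the episode above 0.025 m).
It also fails if it takes over 48 s, if anything falls off the work surface, if the arm or the gripper's body presses on something with over 40 N, if the wrist force passes 120 N, or if a joint passes its speed limit or range.

## Working session

There is one attempt and no reset: what is moved stays moved. The work goes in short steps, Python scripts to look and compute and a tool call to move; the robot and the scene stay as the last step left them, time stands still between calls to the robot, and variables do not carry over. Pictures are saved under pics/ and viewed, at most 10 in all, crops included, and the job is handed in when it is done.

Besides the shell and the picture viewer there is one more tool, called after ">>>" as name(argument=value, ...) on one line, values as JSON. jog_arm: Moves the arm, as the interface text tells. Its arguments: {"type":"object","properties":{"targets":{"type":"array","items":{"type":"number"}}},"required":["targets"]}

```bash
mkdir -p pics
cat > h.py <<'E'
import numpy as np, cv2
from workcell import env
from scipy.spatial.transform import Rotation as R
def cloud(name):
    s=env.sense(); img,d=env.grab_frame(name); c=env.calibration(name)
    K=np.array(c["intrinsics"]); v,u=np.mgrid[:384,:512]
    pts=np.stack([(u-K[0,2])/K[0,0]*d,-(v-K[1,2])/K[1,1]*d,-d,np.ones_like(d)],-1)
    if "mount" in c:
        T=np.eye(4); T[:3,:3]=R.from_euler('xyz',s["tool_rot"]).as_matrix(); T[:3,3]=s["eef_pos"]
        M=T@np.array(c["mount"])
    else: M=np.linalg.inv(np.array(c["extrinsics"]))
    return img,d,(pts@M.T)[...,:3]
def save(n,img): cv2.imwrite(f"pics/{n}.png",cv2.cvtColor(img,cv2.COLOR_RGB2BGR))
E
python3 - <<'E'
from h import *
print(env.sense())
for n in("top","scene"):
    i,d,p=cloud(n); save(n,i); np.save(n,p); print(env.calibration(n))
E
```

```text
{'clock': 0.0, 'joint_positions': array([ 1.21320624,  0.38385382,  0.04383296,  1.59959403, -0.0178986 ,
        1.16118988, -0.04986609]), 'qvel': array([-0.00085346,  0.00029706,  0.00045799,  0.00139467, -0.00109295,
        0.00110221,  0.00103416]), 'effort': array([-2.65339158e-04, -4.33465040e+01,  1.02456283e+00, -2.49513477e+01,
        1.05491185e-02,  1.12879422e-02,  8.07906915e-07]), 'eef_pos': array([ 0.16672021, -0.62727152,  0.22986569]), 'tool_rot': array([-3.13894394e+00,  1.44103900e-04,  2.59905105e-01]), 'contact_force': array([0.42499909, 1.19712623, 0.58334381]), 'wrist_torque': array([ 0.00339901,  0.03082659, -0.02826736]), 'finger_force': 0.0, 'finger_gap': 0.08497695385370418}
{'intrinsics': array([[388.95284722,   0.        , 250.3537957 ],
       [  0.        , 388.95284722, 189.00689125],
       [  0.        ,   0.        ,   1.        ]]), 'extrinsics': array([[-0.00657274, -0.999925  , -0.01033364, -0.01965686],
       [ 0.98873197, -0.00804396,  0.1494804 , -0.53412898],
       [-0.14955232, -0.0092347 ,  0.98871069, -0.96978367],
       [ 0.        ,  0.        ,  0.        ,  1.        ]])}
{'intrinsics': array([[449.69081823,   0.        , 256.79674218],
       [  0.        , 449.69081823, 196.08193247],
       [  0.        ,   0.        ,   1.        ]]), 'extrinsics': array([[-0.83600566,  0.54858955, -0.01200177,  0.44820918],
       [-0.34514816, -0.50872245,  0.78871682,  0.12327663],
       [ 0.42657624,  0.66351411,  0.61463952, -1.49402733],
       [ 0.        ,  0.        ,  0.        ,  1.        ]])}
```

View pics/top.png

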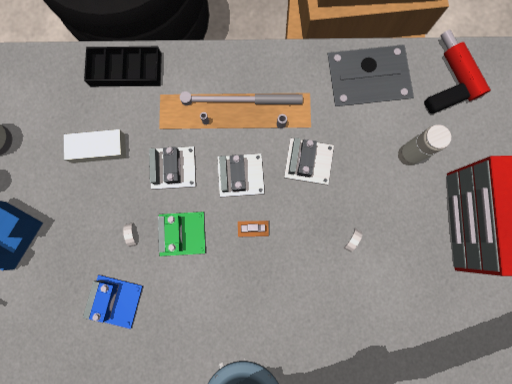

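View pics/scene.png

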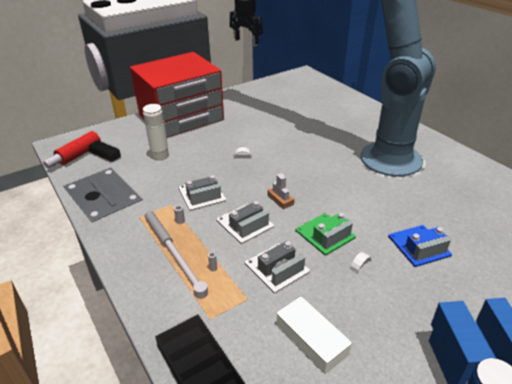

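The top view shows the white jigs at about (173,166), (240,174) and (310,160), with their stops to the left (+y). The spacer and stand are at (254,228). The left jig's gap looks widest, so I'll measure all three.

Run:
```python
from h import *
p=np.load("top.npy")
def box(u0,u1,v0,v1,z0,z1):
    q=p[v0:v1,u0:u1].reshape(-1,3); return q[(q[:,2]>z0)&(q[:,2]<z1)]
for n,b in dict(L=(145,200,140,192),M=(212,270,148,200),Rr=(280,338,132,188)).items():
    bed=box(*b,.004,.022); top=box(*b,.042,.059)
    r=cv2.minAreaRect((bed[:,:2]*1000).astype(np.float32))
    print(n,"bed z",np.median(bed[:,2]),r,"top n",len(top),np.median(top[:,2]))
    a=r[2]; a=min([a-180,a-90,a,a+90],key=lambda t:abs(t)); print(" ang",a)
    t=np.radians(a); q=(top[:,:2]-np.array(r[0])/1000)
    x=q@[np.cos(t),np.sin(t)]; y=q@[-np.sin(t),np.cos(t)]
    h,e=np.histogram(y[abs(x)<.022],bins=np.arange(-.04,.07,.002)); print(list(zip((e[:-1]*1000).round().astype(int),h)))
s=box(235,275,215,240,.072,.1); print("tab",len(s),s.mean(0),cv2.minAreaRect((s[:,:2]*1000).astype(np.float32)))
s=box(235,275,215,240,.043,.056); print("sh",len(s),s.mean(0),cv2.minAreaRect((s[:,:2]*1000).astype(np.float32)))
s=box(230,280,210,245,.012,.028); print("stand",len(s),s.mean(0),cv2.minAreaRect((s[:,:2]*1000).astype(np.float32)))
```

```text
L bed z 0.010506209758173846 ((605.0743408203125, 189.23095703125), (146.311767578125, 136.379638671875), 88.38423919677734) top n 703 0.05401540259137516
 ang -1.6157608032226562
[(np.int64(-40), np.int64(0)), (np.int64(-38), np.int64(0)), (np.int64(-36), np.int64(0)), (np.int64(-34), np.int64(0)), (np.int64(-32), np.int64(0)), (np.int64(-30), np.int64(0)), (np.int64(-28), np.int64(0)), (np.int64(-26), np.int64(2)), (np.int64(-24), np.int64(10)), (np.int64(-22), np.int64(18)), (np.int64(-20), np.int64(14)), (np.int64(-18), np.int64(11)), (np.int64(-16), np.int64(13)), (np.int64(-14), np.int64(16)), (np.int64(-12), np.int64(12)), (np.int64(-10), np.int64(11)), (np.int64(-8), np.int64(11)), (np.int64(-6), np.int64(15)), (np.int64(-4), np.int64(15)), (np.int64(-2), np.int64(9)), (np.int64(0), np.int64(14)), (np.int64(2), np.int64(11)), (np.int64(4), np.int64(14)), (np.int64(6), np.int64(13)), (np.int64(8), np.int64(11)), (np.int64(10), np.int64(12)), (np.int64(12), np.int64(17)), (np.int64(14), np.int64(0)), (np.int64(16), np.int64(0)), (np.int64(18), np.int64(0)), (np.int64(20), np.in
[... 4071 characters left out ...]
(52), np.int64(5)), (np.int64(54), np.int64(0)), (np.int64(56), np.int64(0)), (np.int64(58), np.int64(0)), (np.int64(60), np.int64(0)), (np.int64(62), np.int64(0)), (np.int64(64), np.int64(0)), (np.int64(66), np.int64(0)), (np.int64(68), np.int64(0))]
tab 67 [ 0.43162724 -0.02900637  0.08749701] ((431.8391418457031, -29.032257080078125), (15.012713432312012, 24.944177627563477), 6.760357856750488)
sh 89 [ 0.4320501  -0.02982938  0.05014212] ((432.39581298828125, -28.40657615661621), (15.271647453308105, 58.44272232055664), 0.19881513714790344)
stand 296 [ 0.43170148 -0.03004331  0.02221619] ((432.7090759277344, -29.625770568847656), (78.38639068603516, 39.109249114990234), 89.73531341552734)
```

The left jig is the wide one, with a gap of about 18 mm against roughly 8 and 5 for the others, so it is jig_b. I'll hover over it for one close look, then go on to the spacer.

```bash
cat > plan.py <<'E'
import sys; from h import *
def plan(pos,yaw,grip,n=None,step=.045):
    """rows from measured pose to pos, tool straight down at yaw; levels tilt too"""
    s=env.sense(); p=np.array(s["eef_pos"]); R0=R.from_euler('xyz',s["tool_rot"])
    Rt=R.from_euler('xyz',[np.pi,0,yaw]); w=(R0.inv()*Rt).as_rotvec(); d=np.array(pos)-p
    n=n or int(max(1,np.ceil(np.linalg.norm(d)/step),np.ceil(np.degrees(np.linalg.norm(w))/7.5)))
    print("now",p.round(4),np.degrees(s["tool_rot"]).round(2),"n",n)
    for k in range(0,n):
        Rk=R0*R.from_rotvec(w*k/n)
        r=np.r_[grip,Rk.inv().apply(d/n)/.06,np.degrees(w/n)/8].round(2)+0
        print(*r,sep=",",end=", " if (k+1)%10 else "\n---\n")
    print()
E
python3 -c "
from plan import *
plan([.575,.16,.28],np.pi,-1)"
```

```text
now [ 0.1667 -0.6274  0.23  ] [-1.7986e+02  1.0000e-02  1.4890e+01] n 23
-1.0,0.43,-0.48,-0.04,0.0,0.0,-0.9, -1.0,0.49,-0.42,-0.04,0.0,0.0,-0.9, -1.0,0.54,-0.35,-0.04,0.0,0.0,-0.9, -1.0,0.58,-0.28,-0.04,0.0,0.0,-0.9, -1.0,0.61,-0.21,-0.04,0.0,0.0,-0.9, -1.0,0.63,-0.13,-0.04,0.0,0.0,-0.9, -1.0,0.64,-0.05,-0.04,0.0,0.0,-0.9, -1.0,0.64,0.03,-0.04,0.0,0.0,-0.9, -1.0,0.63,0.11,-0.04,0.0,0.0,-0.9, -1.0,0.61,0.19,-0.04,0.0,0.0,-0.9
---
-1.0,0.59,0.26,-0.04,0.0,0.0,-0.9, -1.0,0.55,0.33,-0.04,0.0,0.0,-0.9, -1.0,0.5,0.4,-0.04,0.0,0.0,-0.9, -1.0,0.45,0.46,-0.04,0.0,0.0,-0.9, -1.0,0.39,0.51,-0.04,0.0,0.0,-0.9, -1.0,0.32,0.56,-0.04,0.0,0.0,-0.9, -1.0,0.25,0.59,-0.04,0.0,0.0,-0.9, -1.0,0.17,0.62,-0.04,0.0,0.0,-0.9, -1.0,0.09,0.64,-0.04,0.0,0.0,-0.9, -1.0,0.01,0.64,-0.04,0.0,0.0,-0.9
---
-1.0,-0.07,0.64,-0.04,0.0,0.0,-0.9, -1.0,-0.15,0.63,-0.04,0.0,0.0,-0.9, -1.0,-0.22,0.6,-0.04,0.0,0.0,-0.9,
```

>>> jog_arm(targets=[-1.0,0.43,-0.48,-0.04,0.0,0.0,-0.9,-1.0,0.49,-0.42,-0.04,0.0,0.0,-0.9,-1.0,0.54,-0.35,-0.04,0.0,0.0,-0.9,-1.0,0.58,-0.28,-0.04,0.0,0.0,-0.9,-1.0,0.61,-0.21,-0.04,0.0,0.0,-0.9,-1.0,0.63,-0.13,-0.04,0.0,0.0,-0.9,-1.0,0.64,-0.05,-0.04,0.0,0.0,-0.9,-1.0,0.64,0.03,-0.04,0.0,0.0,-0.9,-1.0,0.63,0.11,-0.04,0.0,0.0,-0.9,-1.0,0.61,0.19,-0.04,0.0,0.0,-0.9])

```text
clock: 1.35
eef_pos: [0.3448, -0.2845, 0.2549]
tool_rot: [-3.141, -0.0, 1.521]
contact_force: [1.2, 0.4, 0.3]
finger_gap: 0.0855
finger_force: 0.0
```

>>> jog_arm(targets=[-1.0,0.59,0.26,-0.04,0.0,0.0,-0.9,-1.0,0.55,0.33,-0.04,0.0,0.0,-0.9,-1.0,0.5,0.4,-0.04,0.0,0.0,-0.9,-1.0,0.45,0.46,-0.04,0.0,0.0,-0.9,-1.0,0.39,0.51,-0.04,0.0,0.0,-0.9,-1.0,0.32,0.56,-0.04,0.0,0.0,-0.9,-1.0,0.25,0.59,-0.04,0.0,0.0,-0.9,-1.0,0.17,0.62,-0.04,0.0,0.0,-0.9,-1.0,0.09,0.64,-0.04,0.0,0.0,-0.9,-1.0,0.01,0.64,-0.04,0.0,0.0,-0.9])

```text
clock: 2.6
eef_pos: [0.5209, 0.058, 0.2789]
tool_rot: [-3.141, -0.001, 2.777]
contact_force: [-0.4, -0.5, -0.0]
finger_gap: 0.0857
finger_force: 0.0
```

>>> jog_arm(targets=[-1.0,-0.07,0.64,-0.04,0.0,0.0,-0.9,-1.0,-0.15,0.63,-0.04,0.0,0.0,-0.9,-1.0,-0.22,0.6,-0.04,0.0,0.0,-0.9,-1,0,0,0,0,0,0,-1,0,0,0,0,0,0])

```text
clock: 3.22
eef_pos: [0.5733, 0.1593, 0.2857]
tool_rot: [-3.14, -0.002, -3.134]
contact_force: [-0.3, -0.7, -1.0]
finger_gap: 0.0854
finger_force: 0.0
```

Run:
```python
from h import *
i,d,p=cloud("wrist"); save("w1",i); np.save("w1",p)
s=env.sense(); print(s["eef_pos"],np.degrees(s["tool_rot"]),s["clock"],env.calibration("wrist"))
```

```text
[0.57340925 0.15848174 0.28577456] [-1.79909823e+02 -7.36430024e-02 -1.79635467e+02] 3.275 {'intrinsics': array([[315.07681763,   0.        , 254.17865938],
       [  0.        , 315.07681763, 190.65171925],
       [  0.        ,   0.        ,   1.        ]]), 'mount': array([[ 2.58007714e-04,  9.49950956e-01,  3.12398967e-01,
         7.91787573e-02],
       [ 9.99999893e-01, -1.25210932e-04, -4.45146930e-04,
        -6.84439944e-04],
       [-3.83751985e-04,  3.12399049e-01, -9.49950887e-01,
        -1.42032142e-01],
       [ 0.00000000e+00,  0.00000000e+00,  0.00000000e+00,
         1.00000000e+00]])}
```

View pics/w1.png

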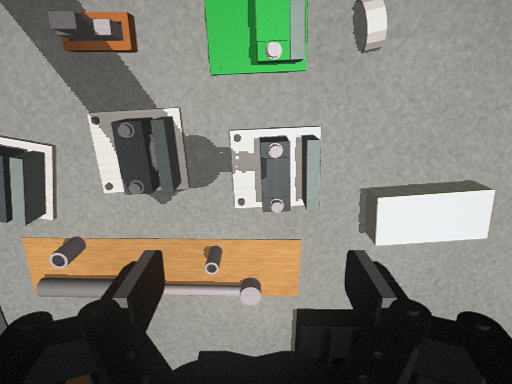

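The wrist view shows the wide jig at (276,167): cap at (275,175), stop at (312,172), with the gap between. The spacer is in its stand at (95,28). Next I'll fit the edges.

```bash
cat > jig.py <<'E'
from h import *
def rect(q): 
    r=cv2.minAreaRect((q[:,:2]*1000).astype(np.float32)); return np.round(cv2.boxPoints(r),1).tolist(),np.round(r[0],1),np.round(r[1],1),round(r[2],2)
def comps(p,u0,u1,v0,v1,z0=.048,z1=.058,minn=80):
    q=p[v0:v1,u0:u1]; m=((q[...,2]>z0)&(q[...,2]<z1)).astype(np.uint8)
    n,l=cv2.connectedComponents(m,connectivity=4); out=[]
    for k in range(1,n):
        a=q[l==k]
        if len(a)>=minn: out.append(a)
    return out
def edge(a,side,axis_yaw):
    """robust line fit of a y-side edge (side +1/-1): returns slope angle and points, binned along x"""
    b=np.round(a[:,0]/.003).astype(int); P=[]
    for k in np.unique(b):
        s=a[b==k]; P.append([s[:,0].mean(), (s[:,1]*side).max()*side])
    P=np.array(P)[2:-2]; f=cv2.fitLine((P*1000).astype(np.float32),cv2.DIST_HUBER,0,.01,.01).ravel()
    return np.degrees(np.arctan(f[1]/f[0])), f[2:], f[:2]
E
python3 - <<'E'
from jig import *
p=np.load("w1.npy")
for a in comps(p,225,330,115,225):
    print(len(a),np.median(a[:,2]),rect(a)); 
    for s in(1,-1):
        an,c,v=edge(a,s,0); x=600; print("  edge",s,round(an,2),"y at x=600:",round(c[1]+(x-c[0])*v[1]/v[0],2))
q=p[115:225,225:330].reshape(-1,3); q=q[(q[:,2]>.005)&(q[:,2]<.015)]; print("bed",rect(q))
for z in((.075,.1),(.042,.06),(.015,.028)):
    for a in comps(p,30,150,0,70,*z,minn=40): print(len(a),a.mean(0).round(4),rect(a))
E
```

```text
962 0.053329067007096276 ([[551.5999755859375, 236.8000030517578], [552.5, 220.5], [642.2000122070312, 225.3000030517578], [641.2999877929688, 241.60000610351562]], array([596.9, 231.1]), array([89.8, 16.3]), 3.09)
  edge 1 3.76 y at x=600: 238.63
  edge -1 3.03 y at x=600: 223.28
1839 0.05344435454891605 ([[553.5, 200.89999389648438], [555.4000244140625, 164.89999389648438], [645.0, 169.6999969482422], [643.0999755859375, 205.6999969482422]], array([599.3, 185.3]), array([89.7, 36. ]), 3.07)
  edge 1 2.5 y at x=600: 202.94
  edge -1 2.95 y at x=600: 167.74
bed ([[541.0999755859375, 245.5], [547.5999755859375, 125.4000015258789], [657.5, 131.39999389648438], [651.0, 251.5]], array([599.3, 188.5]), array([110. , 120.3]), 3.11)
640 [ 0.4338 -0.0258  0.0858] ([[424.5, -14.800000190734863], [425.5, -41.5], [441.79998779296875, -40.79999923706055], [440.79998779296875, -14.199999809265137]], array([433.2, -27.8]), array([16.3, 26.7]), 2.17)
496 [ 0.4349 -0.0145  0.0498] ([[424.8999938964844, 2.200000047683716], [426.0, -58.20000076293945], [441.79998779296875, -57.900001525878906], [440.70001220703125, 2.5]], array([433.3, -27.8]), array([15.8, 60.4]), 1.02)
1388 [ 0.4371 -0.0182  0.0209] ([[412.70001220703125, 12.100000381469727], [413.8999938964844, -69.4000015258789], [453.79998779296875, -68.80000305175781], [452.6000061035156, 12.699999809265137]], array([433.2, -28.4]), array([40. , 81.4]), 0.84)
```

```bash
python3 -c "
from plan import *
plan([.4332,-.0279,.15],np.radians(91),-1)"
```

```text
now [0.5734 0.1585 0.2858] [-1.7991e+02 -7.0000e-02 -1.7964e+02] n 12
-1.0,0.2,-0.26,0.19,0.0,0.0,0.93, -1.0,0.16,-0.28,0.19,0.0,0.0,0.93, -1.0,0.12,-0.3,0.19,0.0,0.0,0.93, -1.0,0.08,-0.31,0.19,0.0,0.0,0.93, -1.0,0.04,-0.32,0.19,0.0,0.0,0.93, -1.0,0.0,-0.32,0.19,0.0,0.0,0.93, -1.0,-0.04,-0.32,0.19,0.0,0.0,0.93, -1.0,-0.08,-0.31,0.19,0.0,0.0,0.93, -1.0,-0.12,-0.3,0.19,0.0,0.0,0.93, -1.0,-0.16,-0.28,0.19,0.0,0.0,0.93
---
-1.0,-0.2,-0.26,0.19,0.0,0.0,0.93, -1.0,-0.23,-0.23,0.19,0.0,0.0,0.93,
```

>>> jog_arm(targets=[-1.0,0.2,-0.26,0.19,0.0,0.0,0.93,-1.0,0.16,-0.28,0.19,0.0,0.0,0.93,-1.0,0.12,-0.3,0.19,0.0,0.0,0.93,-1.0,0.08,-0.31,0.19,0.0,0.0,0.93,-1.0,0.04,-0.32,0.19,0.0,0.0,0.93,-1.0,0.0,-0.32,0.19,0.0,0.0,0.93,-1.0,-0.04,-0.32,0.19,0.0,0.0,0.93,-1.0,-0.08,-0.31,0.19,0.0,0.0,0.93,-1.0,-0.12,-0.3,0.19,0.0,0.0,0.93,-1.0,-0.16,-0.28,0.19,0.0,0.0,0.93])

```text
clock: 4.53
eef_pos: [0.4569, 0.0028, 0.1723]
tool_rot: [-3.141, 0.001, 1.844]
contact_force: [-0.6, 0.1, -0.4]
finger_gap: 0.0854
finger_force: 0.0
```

>>> jog_arm(targets=[-1.0,-0.2,-0.26,0.19,0.0,0.0,0.93,-1.0,-0.23,-0.23,0.19,0.0,0.0,0.93,-1,0,0,0,0,0,0,-1,0,0,0,0,0,0])

```text
clock: 5.03
eef_pos: [0.4354, -0.0266, 0.1504]
tool_rot: [3.14, 0.0, 1.593]
contact_force: [-0.4, -0.2, 0.5]
finger_gap: 0.0856
finger_force: 0.0
```

Run:
```python
from jig import *; from plan import plan
i,d,p=cloud("wrist"); save("w2",i)
for z in((.075,.1),(.042,.06)):
    q=p[80:384].reshape(-1,3)
    q=q[(q[:,2]>z[0])&(q[:,2]<z[1])&(abs(q[:,0]-.433)<.02)&(abs(q[:,1]+.028)<.04)]
    if len(q)>5: print(len(q),q.mean(0).round(4),rect(q))
plan([.4332,-.0279,.056],np.radians(91),-1)
```

```text
887 [ 0.4334 -0.0265  0.0865] ([[425.29998779296875, -15.399999618530273], [426.0, -41.79999923706055], [441.79998779296875, -41.400001525878906], [441.1000061035156, -15.0]], array([433.6, -28.4]), array([15.8, 26.4]), 1.47)
528 [ 0.4332 -0.0077  0.05  ] ([[424.8999938964844, 1.7000000476837158], [425.29998779296875, -16.5], [441.0, -16.200000762939453], [440.6000061035156, 2.0]], array([433. ,  -7.2]), array([15.7, 18.2]), 1.16)
now [ 0.4358 -0.0262  0.1505] [179.88  -0.    91.28] n 3
-1.0,-0.01,-0.02,0.53,0.0,0.0,0.01, -1.0,-0.01,-0.02,0.53,0.0,0.0,0.01, -1.0,-0.01,-0.01,0.53,0.0,0.0,0.01,
```

>>> jog_arm(targets=[-1,-0.03,-0.04,0.45,0,0,0.03,-1,0,0,0.45,0,0,0,-1,0,0,0.4,0,0,0,-1,0,0,0.27,0,0,0,-1,0,0,0,0,0,0,-1,0,0,0,0,0,0])

```text
clock: 5.82
eef_pos: [0.4335, -0.0281, 0.0563]
tool_rot: [3.14, -0.0, 1.588]
contact_force: [0.2, 0.1, 0.2]
finger_gap: 0.0858
finger_force: 0.0
```

>>> jog_arm(targets=[1,0,0,0,0,0,0,1,0,0,0,0,0,0,1,0,0,0,0,0,0,1,0,0,0,0,0,0,1,0,0,0,0,0,0])

```text
clock: 6.45
eef_pos: [0.4327, -0.0284, 0.0558]
tool_rot: [3.141, 0.0, 1.588]
contact_force: [-0.9, 0.4, 2.9]
finger_gap: 0.0151
finger_force: 59.1
```

>>> jog_arm(targets=[1,0,0,-0.3,0,0,0,1,0,0,-0.4,0,0,0,1,0,0,-0.4,0,0,0,1,0,0,-0.3,0,0,0,1,0,0,0,0,0,0])

```text
clock: 7.08
eef_pos: [0.433, -0.0284, 0.1401]
tool_rot: [3.139, 0.001, 1.588]
contact_force: [0.7, 0.1, -2.7]
finger_gap: 0.0153
finger_force: 59.0
```

```bash
python3 -c "
from plan import *
plan([.598,.2134,.135],np.radians(183.1),1,n=15)"
```

```text
now [ 0.433  -0.0284  0.1401] [1.7987e+02 4.0000e-02 9.0960e+01] n 15
1.0,0.27,0.19,0.01,0.0,0.0,-0.77, 1.0,0.24,0.22,0.01,0.0,0.0,-0.77, 1.0,0.22,0.24,0.01,0.0,0.0,-0.77, 1.0,0.19,0.26,0.01,0.0,0.0,-0.77, 1.0,0.16,0.28,0.01,0.0,0.0,-0.77, 1.0,0.13,0.3,0.01,0.0,0.0,-0.77, 1.0,0.1,0.31,0.01,0.0,0.0,-0.77, 1.0,0.07,0.32,0.01,0.0,0.0,-0.77, 1.0,0.03,0.32,0.01,0.0,0.0,-0.77, 1.0,0.0,0.33,0.01,0.0,0.0,-0.77
---
1.0,-0.04,0.32,0.01,0.0,0.0,-0.77, 1.0,-0.07,0.32,0.01,0.0,0.0,-0.77, 1.0,-0.11,0.31,0.01,0.0,0.0,-0.77, 1.0,-0.14,0.29,0.01,0.0,0.0,-0.77, 1.0,-0.17,0.28,0.01,0.0,0.0,-0.77,
```

>>> jog_arm(targets=[1.0,0.27,0.19,0.01,0.0,0.0,-0.77,1.0,0.24,0.22,0.01,0.0,0.0,-0.77,1.0,0.22,0.24,0.01,0.0,0.0,-0.77,1.0,0.19,0.26,0.01,0.0,0.0,-0.77,1.0,0.16,0.28,0.01,0.0,0.0,-0.77,1.0,0.13,0.3,0.01,0.0,0.0,-0.77,1.0,0.1,0.31,0.01,0.0,0.0,-0.77,1.0,0.07,0.32,0.01,0.0,0.0,-0.77,1.0,0.03,0.32,0.01,0.0,0.0,-0.77,1.0,0.0,0.33,0.01,0.0,0.0,-0.77])

```text
clock: 8.32
eef_pos: [0.5415, 0.133, 0.1312]
tool_rot: [-3.14, -0.003, 2.666]
contact_force: [-0.9, -0.3, -2.8]
finger_gap: 0.0152
finger_force: 59.0
```

>>> jog_arm(targets=[1.0,-0.04,0.32,0.01,0.0,0.0,-0.77,1.0,-0.07,0.32,0.01,0.0,0.0,-0.77,1.0,-0.11,0.31,0.01,0.0,0.0,-0.77,1.0,-0.14,0.29,0.01,0.0,0.0,-0.77,1.0,-0.17,0.28,0.01,0.0,0.0,-0.77,1,0,0,0,0,0,0,1,0,0,0,0,0,0])

```text
clock: 9.2
eef_pos: [0.5965, 0.2127, 0.1288]
tool_rot: [-3.14, -0.003, -3.084]
contact_force: [0.6, -0.3, -2.7]
finger_gap: 0.0154
finger_force: 59.0
```

Run:
```python
from jig import *; from plan import plan
i,d,p=cloud("wrist"); save("w3",i); np.save("w3",p)
for z in((.048,.058),(.115,.142)):
    for a in comps(p,100,420,0,384,*z,minn=100):
        if abs(np.median(a[:,0])-.6)<.06 and abs(np.median(a[:,1])-.2)<.06: print(len(a),a.mean(0).round(4),rect(a))
s=env.sense();print(np.degrees(s["tool_rot"]))
plan([.598,.2134,.06],np.radians(183.1),1)
```

```text
4505 [0.5931 0.1835 0.0535] ([[553.5, 200.8000030517578], [555.2999877929688, 164.6999969482422], [645.0, 169.1999969482422], [643.2000122070312, 205.3000030517578]], array([599.2, 185. ]), array([89.8, 36.1]), 2.89)
2101 [0.5862 0.2307 0.0533] ([[551.5, 236.5], [552.5, 220.5], [633.0999755859375, 225.60000610351562], [632.0999755859375, 241.60000610351562]], array([592.3, 231. ]), array([80.7, 16. ]), 3.62)
1948 [0.5789 0.211  0.127 ] ([[566.0, 224.8000030517578], [567.2999877929688, 196.5], [587.7999877929688, 197.39999389648438], [586.5, 225.6999969482422]], array([576.9, 211.1]), array([20.6, 28.3]), 2.66)
[-1.79907174e+02 -1.36798869e-01 -1.76721400e+02]
now [0.5968 0.2124 0.1291] [-1.7991e+02 -1.4000e-01 -1.7672e+02] n 2
1.0,-0.01,0.01,0.58,-0.01,-0.01,0.01, 1.0,-0.01,0.01,0.58,-0.01,-0.01,0.01,
```

View pics/w3.png

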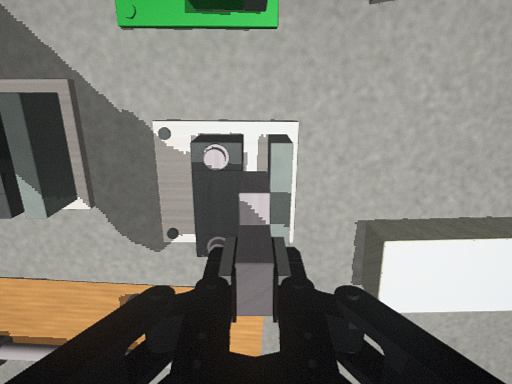

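The spacer is held upright over the gap, with its shoulder at (255,205), the cap at (215,200) and the stop at (280,190). I'll measure the plate's lateral centre against the gap.

Run:
```python
from jig import *
p=np.load("w3.npy"); q=p.reshape(-1,3)
a=q[(q[:,2]>.119)&(q[:,2]<.126)&(q[:,0]>.56)&(q[:,0]<.58)&(abs(q[:,1]-.212)<.02)]
print(len(a),np.median(a[:,2]),a.mean(0),rect(a))
# everything in jig frame
t=np.radians(3.1); c=np.array([.5993,.1885])
def J(xy): d=(np.array(xy)-c)*1000; return d@[np.cos(t),np.sin(t)], d@[-np.sin(t),np.cos(t)]
print("plate y in jig",[round(f,1) for f in np.percentile(J(a[:,:2])[1],[1,50,99])],"tcp",J([.5968,.2124]))
f=q[(q[:,2]>.049)&(q[:,2]<.058)]; x,y=J(f[:,:2]); y=y[(x>-44)&(x<-10)]
print("cap edge",np.percentile(y[(y>-15)&(y<25)],99),"stop edge",np.percentile(y[(y>25)&(y<60)],1))
```

```text
820 0.12219100009891015 [0.57294773 0.21085062 0.12213116] ([[566.2999877929688, 218.5], [566.9000244140625, 202.6999969482422], [580.5, 203.1999969482422], [579.9000244140625, 219.0]], array([573.4, 210.9]), array([13.6, 15.8]), 2.27)
plate y in jig [np.float64(15.9), np.float64(23.9), np.float64(31.5)] tcp (np.float64(-1.2038580454794574), np.float64(24.000223453258407))
cap edge 14.165253943627327 stop edge 34.60777069631151
```

>>> jog_arm(targets=[1,-0.02,0.01,0.15,0,0,0,1,0,0,0.15,0,0,0,1,0,0,0.15,0,0,0,1,0,0,0.15,0,0,0,1,0,0,0,0,0,0])

```text
clock: 9.88
eef_pos: [0.598, 0.2139, 0.0932]
tool_rot: [-3.141, -0.002, -3.083]
contact_force: [0.7, -0.6, -2.1]
finger_gap: 0.0148
finger_force: 59.0
```

>>> jog_arm(targets=[1,0,0,0.15,0,0,0,1,0,0,0.15,0,0,0,1,0,0,0.12,0,0,0,1,0,0,0,0,0,0])

```text
clock: 10.38
eef_pos: [0.5981, 0.214, 0.0682]
tool_rot: [-3.141, -0.002, -3.083]
contact_force: [-0.3, -0.2, -3.2]
finger_gap: 0.0152
finger_force: 59.0
```

>>> jog_arm(targets=[1,0,0,0.07,0,0,0,1,0,0,0.05,0,0,0,1,0,0,0.02,0,0,0,1,0,0,0,0,0,0])

```text
clock: 10.88
eef_pos: [0.5989, 0.2144, 0.0608]
tool_rot: [3.142, -0.0, -3.083]
contact_force: [0.0, 0.7, -3.3]
finger_gap: 0.015
finger_force: 59.0
```

>>> jog_arm(targets=[1,0,0,0.02,0,0,0,1,0,0,0.01,0,0,0,1,0,0,0,0,0,0])

```text
clock: 11.25
eef_pos: [0.5992, 0.2147, 0.0599]
tool_rot: [-3.142, 0.001, -3.083]
contact_force: [-1.2, -0.6, 2.9]
finger_gap: 0.0147
finger_force: 59.7
```

Contact with the bed, so I'll release, rise and check.

>>> jog_arm(targets=[-1,0,0,0,0,0,0,-1,0,0,0,0,0,0,-1,0,0,0,0,0,0,-1,0,0,0,0,0,0,-1,0,0,0,0,0,0,-1,0,0,0,0,0,0])

```text
clock: 12.0
eef_pos: [0.5988, 0.2145, 0.059]
tool_rot: [3.142, -0.0, -3.083]
contact_force: [0.9, 0.2, -0.9]
finger_gap: 0.0855
finger_force: 0.0
```

>>> jog_arm(targets=[-1,0,0,-0.4,0,0,0,-1,0,0,-0.5,0,0,0,-1,0,0,-0.5,0,0,0,-1,0,0,-0.5,0,0,0,-1,0.3,0,-0.4,0,0,0,-1,0,0,0,0,0,0,-1,0,0,0,0,0,0])

```text
clock: 12.88
eef_pos: [0.5812, 0.213, 0.1973]
tool_rot: [-3.141, 0.001, -3.083]
contact_force: [0.0, 0.3, -0.3]
finger_gap: 0.0856
finger_force: 0.0
```

Run:
```python
from jig import *
i,d,p=cloud("wrist"); save("w4",i); np.save("w4",p)
t=np.radians(3.1); c=np.array([.5993,.1885]); q=p.reshape(-1,3)
D=(q[:,:2]-c)*1000; x=D@[np.cos(t),np.sin(t)]; y=D@[-np.sin(t),np.cos(t)]
m=(q[:,2]>.08)&(q[:,2]<.1)&(abs(x)<25)&(abs(y-24)<20); print("tab",m.sum(),np.median(q[m,2]),x[m].min(),x[m].max(),y[m].min(),y[m].max(),rect(q[m]))
m=(q[:,2]>.048)&(q[:,2]<.059)&(abs(x)<44)&(abs(y)<60)
for X in(-38,-22,20):
    k=m&(abs(x-X)<5); h,e=np.histogram(y[k],np.arange(-24,56)); print(X,[int(v) for v in h])
print(env.sense()["eef_pos"])
```

```text
tab 609 0.09129372047905812 -11.720159479603865 14.507544501046462 17.765256126608616 33.412548595486875 ([[585.7999877929688, 221.10000610351562], [586.7000122070312, 205.60000610351562], [612.9000244140625, 207.1999969482422], [612.0, 222.6999969482422]], array([599.3, 214.1]), array([26.2, 15.5]), 3.4)
-38 [0, 0, 0, 11, 11, 11, 14, 12, 13, 12, 14, 11, 9, 7, 6, 5, 5, 3, 3, 1, 2, 2, 2, 4, 5, 5, 7, 12, 12, 11, 12, 15, 14, 12, 11, 11, 11, 11, 11, 0, 0, 0, 0, 0, 0, 0, 0, 0, 0, 0, 0, 0, 0, 0, 0, 0, 0, 0, 11, 11, 11, 11, 10, 10, 12, 14, 13, 12, 10, 11, 11, 10, 11, 11, 11, 0, 0, 0, 0]
-22 [0, 0, 6, 11, 10, 11, 11, 10, 10, 11, 11, 12, 11, 13, 15, 10, 11, 9, 8, 9, 9, 9, 10, 10, 10, 10, 10, 14, 12, 17, 10, 11, 11, 9, 10, 10, 10, 9, 11, 0, 0, 0, 17, 15, 11, 11, 11, 10, 11, 11, 11, 11, 11, 11, 11, 11, 13, 8, 11, 10, 10, 11, 10, 10, 10, 10, 10, 11, 10, 12, 12, 12, 14, 13, 1, 0, 0, 0, 0]
20 [0, 0, 7, 12, 10, 9, 10, 9, 11, 10, 10, 10, 9, 10, 10, 9, 10, 10, 10, 9, 10, 9, 10, 10, 9, 9, 9, 10, 10, 10, 9, 10, 10, 10, 9, 9, 10, 9, 9, 0, 0, 0, 0, 0, 0, 0, 0, 0, 0, 0, 0, 0, 0, 0, 0, 0, 0, 0, 0, 9, 9, 11, 10, 9, 9, 10, 9, 9, 9, 10, 10, 10, 9, 10, 9, 0, 0, 0, 0]
[0.58098096 0.21268772 0.19648413]
```

View pics/w4.png

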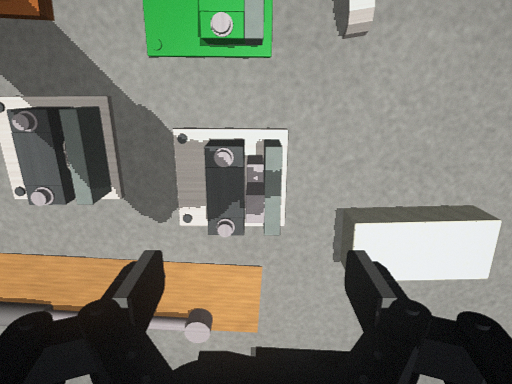

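The spacer stands upright in the gap: the tab is at (257,178), between the cap at (225,190) and the stop at (272,185). Next I'll turn to yaw 93°, close the fingers and go behind the cap's free face.

```bash
python3 -c "
from plan import *
plan([.6018,.1406,.13],np.radians(93.1),1,n=13)"
```

```text
now [0.581  0.2127 0.1965] [-1.7996e+02 -3.0000e-02 -1.7666e+02] n 13
1.0,-0.02,-0.09,0.09,0.0,0.0,0.87, 1.0,-0.03,-0.09,0.09,0.0,0.0,0.87, 1.0,-0.04,-0.09,0.09,0.0,0.0,0.87, 1.0,-0.05,-0.08,0.09,0.0,0.0,0.87, 1.0,-0.06,-0.07,0.09,0.0,0.0,0.87, 1.0,-0.07,-0.06,0.09,0.0,0.0,0.87, 1.0,-0.08,-0.06,0.09,0.0,0.0,0.87, 1.0,-0.08,-0.05,0.09,0.0,0.0,0.87, 1.0,-0.09,-0.04,0.09,0.0,0.0,0.87, 1.0,-0.09,-0.02,0.09,0.0,0.0,0.87
---
1.0,-0.1,-0.01,0.09,0.0,0.0,0.87, 1.0,-0.1,0.0,0.09,0.0,0.0,0.87, 1.0,-0.1,0.01,0.09,0.0,0.0,0.87,
```

>>> jog_arm(targets=[1.0,-0.02,-0.09,0.09,0.0,0.0,0.87,1.0,-0.03,-0.09,0.09,0.0,0.0,0.87,1.0,-0.04,-0.09,0.09,0.0,0.0,0.87,1.0,-0.05,-0.08,0.09,0.0,0.0,0.87,1.0,-0.06,-0.07,0.09,0.0,0.0,0.87,1.0,-0.07,-0.06,0.09,0.0,0.0,0.87,1.0,-0.08,-0.06,0.09,0.0,0.0,0.87,1.0,-0.08,-0.05,0.09,0.0,0.0,0.87,1.0,-0.09,-0.04,0.09,0.0,0.0,0.87,1.0,-0.09,-0.02,0.09,0.0,0.0,0.87])

```text
clock: 14.18
eef_pos: [0.5954, 0.1576, 0.1412]
tool_rot: [-3.139, -0.001, 1.981]
contact_force: [0.8, 0.4, -0.5]
finger_gap: 0.0002
finger_force: 0.0
```

>>> jog_arm(targets=[1.0,-0.1,-0.01,0.09,0.0,0.0,0.87,1.0,-0.1,0.0,0.09,0.0,0.0,0.87,1.0,-0.1,0.01,0.09,0.0,0.0,0.87,1,0,0,0,0,0,0,1,0,0,0,0,0,0])

```text
clock: 14.8
eef_pos: [0.6008, 0.1414, 0.1263]
tool_rot: [-3.14, -0.0, 1.623]
contact_force: [0.4, 0.9, 0.9]
finger_gap: 0.0
finger_force: 0.0
```

```bash
python3 -c "
from plan import *
i,d,p=cloud('wrist'); save('w5',i)
plan([.6018,.1406,.036],np.radians(93.1),1,n=4)"
```

```text
now [0.6009 0.1417 0.1266] [-1.7997e+02 -3.0000e-02  9.3000e+01] n 4
1.0,0.0,0.0,0.38,0.0,0.0,0.0, 1.0,0.0,0.0,0.38,0.0,0.0,0.0, 1.0,0.0,0.0,0.38,0.0,0.0,0.0, 1.0,0.0,0.0,0.38,0.0,0.0,0.0,
```

View pics/w5.png

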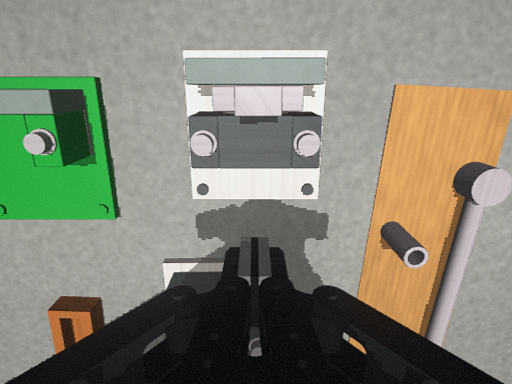

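The closed fingers at (255,250) are lined up with the middle of the cap at (255,140), clear of the jig. Going down now.

>>> jog_arm(targets=[1.0,0.0,0.0,0.38,0.0,0.0,0.0,1.0,0.0,0.0,0.38,0.0,0.0,0.0,1.0,0.0,0.0,0.38,0.0,0.0,0.0,1.0,0.0,0.0,0.36,0.0,0.0,0.0,1,0,0,0,0,0,0,1,0.1,0,0,0,0,0,1,0.06,0,0,0,0,0,1,0,0,0,0,0,0])

```text
clock: 15.85
eef_pos: [0.6012, 0.1521, 0.038]
tool_rot: [3.14, -0.001, 1.623]
contact_force: [-0.8, -0.3, 0.5]
finger_gap: 0.0002
finger_force: 0.0
```

>>> jog_arm(targets=[1,0.03,0,0,0,0,0,1,0.03,0,0,0,0,0,1,0,0,0,0,0,0])

```text
clock: 16.23
eef_pos: [0.6004, 0.1545, 0.037]
tool_rot: [3.141, -0.0, 1.621]
contact_force: [0.4, -0.2, -0.1]
finger_gap: 0.0
finger_force: 0.0
```

>>> jog_arm(targets=[1,0.02,0,0,0,0,0,1,0.02,0,0,0,0,0,1,0.01,0,0,0,0,0,1,0,0,0,0,0,0])

```text
clock: 16.73
eef_pos: [0.6003, 0.1566, 0.0369]
tool_rot: [-3.141, 0.001, 1.621]
contact_force: [0.2, -1.7, 0.5]
finger_gap: 0.0
finger_force: 0.8
```

>>> jog_arm(targets=[1,0.02,0,0,0,0,0,1,0.01,0,0,0,0,0,1,0,0,0,0,0,0])

```text
clock: 17.1
eef_pos: [0.6001, 0.159, 0.0368]
tool_rot: [-3.141, 0.0, 1.621]
contact_force: [0.1, -1.8, 0.6]
finger_gap: -0.0002
finger_force: 1.0
```

Cap is sliding at about 2 N.

>>> jog_arm(targets=[1,0.02,0,0,0,0,0,1,0.01,0,0,0,0,0,1,0,0,0,0,0,0])

```text
clock: 17.48
eef_pos: [0.6, 0.1602, 0.0368]
tool_rot: [-3.141, 0.001, 1.621]
contact_force: [-0.5, -3.7, 0.9]
finger_gap: -0.0001
finger_force: 1.8
```

>>> jog_arm(targets=[1,0.01,0,0,0,0,0,1,0.01,0,0,0,0,0,1,0,0,0,0,0,0])

```text
clock: 17.85
eef_pos: [0.6, 0.1606, 0.0368]
tool_rot: [-3.141, 0.002, 1.62]
contact_force: [-0.5, -6.1, 1.7]
finger_gap: 0.0
finger_force: 2.7
```

>>> jog_arm(targets=[1,0.02,0,0,0,0,0,1,0.02,0,0,0,0,0,1,0,0,0,0,0,0,1,0,0,0,0,0,0])

```text
clock: 18.35
eef_pos: [0.6, 0.1606, 0.0369]
tool_rot: [-3.14, 0.005, 1.619]
contact_force: [-0.4, -8.5, 4.3]
finger_gap: -0.0
finger_force: 4.0
```

>>> jog_arm(targets=[1,0.03,0,0,0,0,0,1,0.03,0,0,0,0,0,1,0.02,0,0,0,0,0,1,0,0,0,0,0,0,1,0,0,0,0,0,0])

```text
clock: 18.98
eef_pos: [0.5999, 0.1606, 0.0369]
tool_rot: [-3.138, 0.012, 1.616]
contact_force: [-2.3, -13.8, 8.0]
finger_gap: -0.0
finger_force: 6.8
```

>>> jog_arm(targets=[1,0,0,0,0,0,0,1,0,0,0,0,0,0,1,0,0,0,0,0,0,1,0,0,0,0,0,0])

```text
clock: 19.48
eef_pos: [0.6, 0.1606, 0.0369]
tool_rot: [-3.138, 0.012, 1.616]
contact_force: [-2.7, -13.7, 7.2]
finger_gap: -0.0003
finger_force: 6.8
```

Run:
```python
from jig import *
i,d,p=cloud("wrist"); save("w6",i)
t=np.radians(3.1); c=np.array([.5993,.1885]); q=p.reshape(-1,3)
D=(q[:,:2]-c)*1000; x=D@[np.cos(t),np.sin(t)]; y=D@[-np.sin(t),np.cos(t)]
m=(q[:,2]>.08)&(q[:,2]<.1)&(abs(x)<20)&(abs(y-24)<20)
if m.sum()>5: print("tab",m.sum(),x[m].min(),x[m].max(),y[m].min(),y[m].max(),rect(q[m]))
m=(q[:,2]>.048)&(q[:,2]<.059)
for X in(-38,-22,20,38):
    k=m&(abs(x-X)<4); h,e=np.histogram(y[k],np.arange(0,56)); print(X,[int(v) for v in h])
print(env.sense()["contact_force"])
```

```text
tab 5294 -11.004933928747922 15.240830307293708 18.01814355282987 34.606216042164164 ([[586.5, 222.60000610351562], [587.2999877929688, 206.0], [613.5, 207.3000030517578], [612.7000122070312, 223.8000030517578]], array([600. , 214.9]), array([26.2, 16.6]), 2.76)
-38 [0, 0, 1, 5, 6, 18, 37, 54, 50, 50, 41, 47, 42, 41, 45, 39, 47, 50, 76, 0, 0, 0, 0, 0, 0, 0, 0, 0, 0, 0, 0, 0, 0, 0, 34, 47, 55, 48, 52, 58, 48, 59, 55, 50, 58, 61, 47, 56, 64, 65, 22, 0, 0, 0, 0]
-22 [31, 53, 43, 35, 42, 43, 46, 40, 45, 40, 45, 44, 45, 43, 44, 50, 43, 40, 49, 42, 44, 49, 43, 54, 45, 52, 46, 49, 48, 45, 51, 51, 51, 53, 46, 55, 46, 58, 53, 49, 59, 46, 56, 57, 49, 61, 63, 59, 48, 63, 21, 0, 0, 0, 0]
20 [44, 43, 38, 27, 18, 17, 16, 15, 21, 17, 13, 15, 18, 14, 17, 18, 17, 17, 20, 16, 15, 19, 14, 19, 18, 17, 28, 24, 36, 36, 43, 43, 57, 50, 53, 49, 50, 57, 49, 59, 53, 52, 60, 58, 49, 62, 61, 49, 59, 64, 21, 0, 0, 0, 0]
38 [0, 0, 0, 0, 3, 15, 36, 62, 52, 55, 46, 42, 39, 39, 47, 43, 45, 48, 77, 0, 0, 0, 0, 0, 0, 0, 0, 0, 0, 0, 0, 0, 0, 0, 27, 50, 54, 51, 61, 49, 57, 58, 48, 62, 59, 47, 61, 64, 65, 46, 25, 0, 0, 0, 0]
[ -1.9563227  -13.80065417   7.07575273]
```

View pics/w6.png

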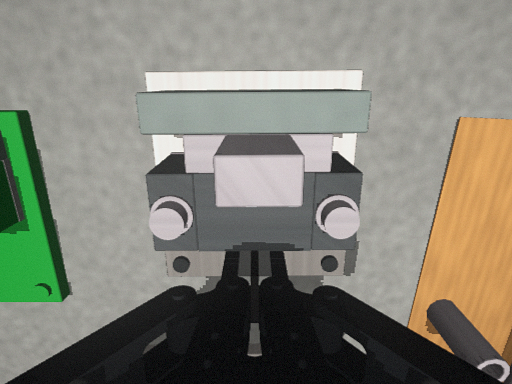

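The spacer, at (258,165), is squeezed flush with no gap on either side. The gap is about 15.5 mm at both ends, and the fingers at (255,265) press only on the cap with about 14 N. I'm handing it in.

```bash
python3 -c "
from h import *
print(env.finish_job())"
```

```text
the job is handed in; nothing more can be done
None
```

I handed the job in at about 20 s: the spacer is upright on the bed of the wide-gap jig (jig_b) and squeezed flush between cap and stop (gap about 15.5 mm). The closed fingers hold the cap with about 14 N, clear of the spacer; no verdict came back.

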